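# Lay the gingerbread moulds carved side up

## Robot

A 6-joint arm with a two-finger parallel gripper is mounted at the origin on the work surface. World frame = base frame: x ahead of the robot, y to its left, z up, the work surface at z = 0. Lengths are in m, angles in rad, forces in N, time in s.
With the tool pointing down it reaches from about 0.35 to 0.875 m from the base axis. Payload 4.2 kg.
Tool frame: the origin (TCP) lies between the finger pads; the fingertips stand 17 mm ahead of it and the grasp point (between the pads) lies 2 mm behind it (bot.tip_extent is the distance from the TCP to the fingertips, in m); z points along the fingers, y is the line along which they close (so a half turn about z gives the same grasp; the last joint's range is limited). The gripper opens to 85 mm and grips with 20 to 120 N. Pads are 22 mm wide; open, the fingers measure 114 mm over their backs; the gripper's body (76 mm by 85 mm) begins 54 mm behind the grasp point. The pads swing forward as they close: fully open they stand 13 mm farther back than shut.
Start: joints at [-0.906, 0.385, 0.008, 0, -1.194, -0.259], TCP at [0.247, -0.574, 0.248] pointing down, gripper open.
Joint ranges: [-3.14, 3.14], [-1.21, 2.06], [-1.07, 1.41], [-3.16, 2.05], [-2.99, -0.16], [-3.1, 3.1]. Speed limits (rad/s): [2.79, 2.79, 3.14, 3.14, 3.14, 3.14].

## Interface

Orientations are given as a unit quaternion [w, x, y, z].
In Python, from station import get_state, viewer, job, bot gives the robot as it stands.
- The arm moves only by the tool move_arm, never from a script. Its argument "commands" is a list that holds one entry, the list of rows, each a list of 6 numbers: the shift along the tool's x, y, z scaled (see below), then the turn, a rotation vector about the tool's x, y, z scaled (see below). In form: [[[x, y, z, wx, wy, wz], ...]]. A call has 1 to 12 rows; each row shifts and turns the commanded pose from where the row before left it, along the tool's axes as they then stand; what a row does not reach is not made up. The controller multiplies each number of a shift by 0.2 m and each number of a turn by 2 pi rad. A row lasts 1/8 s, in which the tool goes at most 62.5 mm and 10.7 degrees, less where a joint would pass 70% of its speed; a pose out of reach is approached as far as the arm can. A call with a number of a shift or a turn outside -1 to 1 is refused whole. A call with a gripper value outside its range is refused whole. "grip" is the gripper command: -1 is fully open, 1 is shut, values between are in proportion, set as the call begins (left out, the last holds). The fingers move at their own pace and stop on an object; the grip force is fixed at half the most. Time passes only in rows, so rows that do not move let the fingers close. It gives the time, the measured TCP pose, the force, the opening and the grip force at its end, in the units of the state.
- get_state(): the state, without advancing time (a new reading comes with each control period).
- viewer.snapshot(name): name is "scene" or "top" or "wrist"; returns the picture (400x640x3 uint8, red, green, blue); there is no depth.
- viewer.camera_params(name): a dict with "camera_matrix" (3x3 intrinsics, pixels), "rvec" (rotation vector, rad) and "tvec" (3), from world to camera coordinates, as OpenCV has them. Camera axes: x right, y down, z forward; pixel columns grow to the right and rows downward; lengths in m; the calibration is good to about 2 mm. A picture is of the moment at which its call begins: read the wrist's pose just before it. camera_params takes no time and is no camera call; for the wrist camera it gives the pose at the moment of the call.
- job.hand_in(): hands the job in; it is judged then, once.
The state is a dict: "time_s": time; "q": joint angles; "qd": joint speeds; "joint_efforts": joint torques, N m; "ee_pos": TCP position; "eef_rot": TCP orientation; "force": force on the tool from outside, world axes, zero at the start; "torque": the same for the moment, N m; "finger_gap": finger opening in m; "grip_force": force on a finger pad.
Only numpy, scipy, OpenCV 4.12 (cv2) and the standard library are available. Lean on these libraries where they do the work, as an engineer would, in place of code of your own. Each camera call takes 0.05 s, during which the arm holds its last target. There are 200 camera calls.

## Task

Two wooden gingerbread moulds stand on edge on the white board. Push each one over on the spot with the fingertips, so that it lies flat on the board with its dark carved side up, ready for the dough. Only push them: do not pick them up, carry them or shove them across the board, and leave the cookies and everything else where they are.

Things in the scene. Friction and masses are not known exactly. Their poses are not given: they have to be found in the camera images.
- flower_mould: Arched wooden mould carved with a flower: 96 mm wide, 130 tall, 22 thick, 150 g, loose, upright on its straight lower edge. DARK front layer, motif in pale wood; plain PALE back. Origin: centre of the underside, mid thickness; z up the mould, y along its width, x level, out of the dark face. Pushed level near the top it tips past about 12 deg, then falls flat away from the push; the board behind its pale back is clear.
- tree_mould: Square wooden mould carved with a fir tree: 110 mm wide, 110 tall, 24 thick, 150 g, loose, upright on its straight lower edge. DARK front layer, motif in pale wood; plain PALE back. Origin: centre of the underside, mid thickness; z up the mould, y along its width, x level, out of the dark face. Pushed level near the top it tips past about 12 deg, then falls flat away from the push; the board behind its pale back is clear.
- board: fixed white pastry board, 390 mm (its x) by 780 mm (its y), 12 mm thick, lying on the steel table; origin at the centre of its underside, so its top is 12 mm above the origin
- cookie_flower: iced flower gingerbread, 64 mm across and 13 mm thick, lying near the middle of a long edge of the board; loose bystander; origin under its centre
- cookie_star: iced star gingerbread, 66 mm across and 13 mm thick, lying near the middle of a long edge of the board; loose bystander; origin under its centre
- sprinkle_jar: jar with a yellow label and red cap, 56 mm diameter, 75 mm tall, on the right of the board; loose bystander; origin under its centre
- colour_bottle: small green bottle with white cap, 36 mm diameter, 80 mm tall, beyond the board; loose bystander; origin under its centre
- steel_bowl: open steel bowl, 150 mm across, 60 mm tall, on the robot's right; loose bystander; origin under its centre
- cutter: copper ring cookie cutter, 64 mm across, 28 mm tall, on the robot's left; loose bystander; origin under its centre
- palette_knife: spatula lying flat on the robot's left, under 40 mm high; loose bystander; origin near its middle

How it is judged:
By the outcome, as a careful person would: the job done as asked, in the order asked, and still so for the second after the job is handed in, with the robot touching nothing.
It also fails if it takes over 38 s, if anything falls off the work surface, if the arm or the gripper's body presses on something with over 40 N, if the wrist force passes 120 N, or if a joint passes its speed limit or range.

## Working session

There is one attempt and no reset: what is moved stays moved. The work goes in short steps, Python scripts to look and compute and a tool call to move; the robot and the scene stay as the last step left them, time stands still between calls to the robot, and variables do not carry over. Pictures are saved under pics/ and viewed, at most 10 in all, crops included, and the job is handed in when it is done.

Besides the shell and the picture viewer there is one more tool, called after "Emit:" in YAML: its name, and indented under it one key for each argument. move_arm: Moves the arm, as the interface text tells. Shifts and turns lie within -1 to 1; 1 stands for 0.2 m of shift or 2 pi rad of turn. Its arguments: {"type":"object","properties":{"commands":{"type":"array"},"grip":{"type":"number"}},"required":["commands"]}

```bash
mkdir -p pics; python3 - <<'E'
from station import *
import cv2,numpy as np
for n in ("scene","top"):
    im=viewer.snapshot(n); cv2.imwrite(f"pics/{n}0.png",im[:,:,::-1]); p=viewer.camera_params(n)
    R=cv2.Rodrigues(np.array(p["rvec"],float))[0]; print(n,-R.T@np.array(p["tvec"]).ravel(), R.round(2).tolist(), p["camera_matrix"])
print(get_state())
E
```

```text
scene [ 1.06162542 -0.86871011  1.1063767 ] [[0.86, 0.52, 0.0], [0.38, -0.63, -0.67], [-0.35, 0.58, -0.74]] [[488.41905903   0.         324.51396154]
 [  0.         488.41905903 206.53085606]
 [  0.           0.           1.        ]]
top [2.82997039e-01 2.43632349e-04 1.67036113e+00] [[0.02, -1.0, 0.01], [-0.98, -0.02, -0.18], [0.18, -0.01, -0.98]] [[430.59841391   0.         319.76471731]
 [  0.         430.59841391 202.61599261]
 [  0.           0.           1.        ]]
{'time_s': 0.1, 'q': array([-9.06409310e-01,  3.85482637e-01,  6.74835147e-03, -4.03677850e-04,
       -1.19399936e+00, -2.58577294e-01]), 'qd': array([-0.00116518, -0.00200709,  0.0003894 ,  0.00207598,  0.0015363 ,
       -0.00135516]), 'joint_efforts': array([-1.75054956e-03, -3.93318629e+01,  1.88927990e+01,  4.19793338e+00,
       -2.56526837e-03,  4.15856960e-06]), 'ee_pos': array([ 0.24652943, -0.57379076,  0.24732826]), 'eef_rot': array([-2.63337169e-04, -2.01442427e-01,  9.79499860e-01,  9.50866770e-04]), 'force': array([ 0.15916122, -0.38497858, -0.24221713]), 'torque': array([-0.01693023,  0.006683  ,  0.03149009]), 'grip_force': 0.0, 'finger_gap': 0.08570735144267702}
```

View pics/scene0.png

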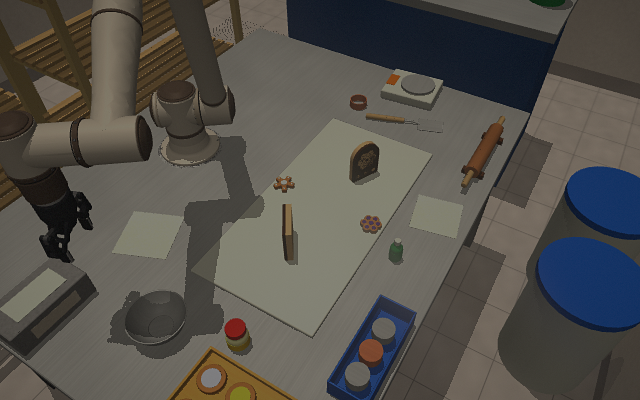

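View pics/top0.png

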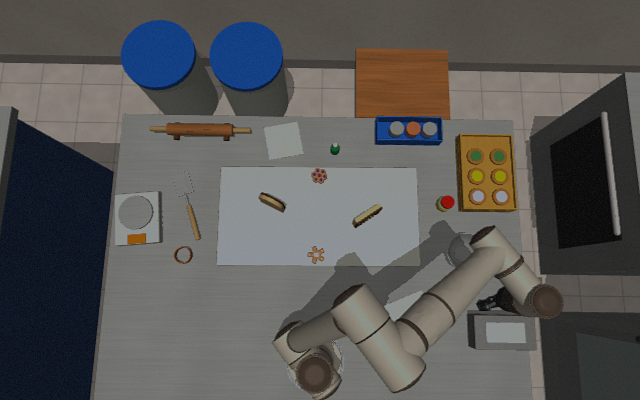

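The scene view shows the flower mould near (365,162) with its dark face to the camera, and the tree mould edge-on near (288,232). In the top view they are at (272,202) and (367,215). Next I'll enlarge both.

```bash
python3 - <<'E'
import cv2,numpy as np
s=cv2.imread("pics/scene0.png");t=cv2.imread("pics/top0.png")
f=lambda im,x,y:cv2.resize(im[y:y+50,x:x+66],(396,300),interpolation=cv2.INTER_CUBIC)
g=lambda im,x,y:cv2.resize(im[y:y+75,x:x+99],(396,300),interpolation=cv2.INTER_CUBIC)
cv2.imwrite("pics/crop.png",cv2.convertScaleAbs(np.vstack([np.hstack([f(t,240,180),f(t,335,190)]),np.hstack([g(s,315,125),g(s,240,195)])]),alpha=1.4))
E
```

```text
(no output)
```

View pics/crop.png

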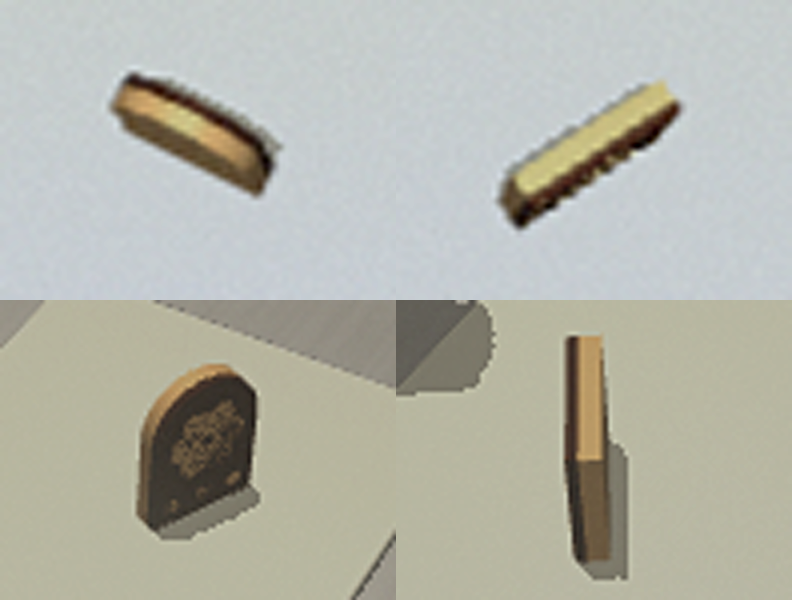

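The crop shows the flower's dark face pointing ahead-right (+x,-y) and the tree's dark face pointing back-right (-x,-y). I'll cast the corner pixels onto the known heights.

```bash
cat > h.py <<'E'
from station import *
import cv2,numpy as np
def ray(n,uv,z):
    p=viewer.camera_params(n);R=cv2.Rodrigues(np.array(p["rvec"],float))[0];t=np.array(p["tvec"]).ravel()
    c=-R.T@t;d=R.T@np.linalg.inv(p["camera_matrix"])@[uv[0],uv[1],1]
    return (c+d*(z-c[2])/d[2])[:2].round(4)
E
python3 - <<'E'
from h import *
S=lambda a,b,ox,oy:(ox+(a+.5)/4-.5,oy+(b+.5)/4-.5)
T=lambda a,b,ox,oy:(ox+(a+.5)/6-.5,oy+(b+.5)/6-.5)
print("flower scene base dark L,R, backL",*[ray("scene",S(a,b,315,125),.012) for a,b in((150,230),(250,186),(138,214))])
print("flower scene dark apex",ray("scene",S(228,75,315,125),.142), "back apex",ray("scene",S(210,64,315,125),.142))
print("flower top base backL,R",*[ray("top",T(a,b,240,180),.012) for a,b in((122,125),(262,195))])
print("tree base near dark,back",*[ray("scene",S(a,b,240,195),.012) for a,b in((184,262),(214,262))])
print("tree top scene nd nb fd fb",*[ray("scene",S(a,b,240,195),.122) for a,b in((171,160),(210,160),(170,36),(207,36))])
print("tree top top: Lback Ldark Rdark Rback",*[ray("top",T(a,b,335,190),.122) for a,b in((113,178),(128,200),(285,107),(265,80))])
for n,uv,z in(("top",(319,176),.025),("top",(316,255),.025),("top",(447,202),.075),("scene",(371,222),.025),("scene",(284,183),.025),("top",(335,148),.08)): print(n,ray(n,uv,z))
for uv in((220,167),(417,167),(420,265),(217,265)):print(ray("top",uv,.012))
# colour-based top-view centroids and wood mask principal axis
im=viewer.snapshot("top");h=cv2.cvtColor(im,cv2.COLOR_RGB2HSV)
m=((h[:,:,1]>60)&(h[:,:,0]<40)).astype(np.uint8)
for x,y in((250,185),(345,195)):
    c=max(cv2.findContours(m[y:y+40,x:x+45],0,2)[0],key=cv2.contourArea);r=cv2.minAreaRect(c);print((r[0][0]+x,r[0][1]+y),r[1:])
E
```

```text
flower scene base dark L,R, backL [0.5698 0.1222] [0.6149 0.2085] [0.5528 0.1332]
flower scene dark apex [0.5985 0.1809] back apex [0.5808 0.1853]
flower top base backL,R [0.5982 0.2221] [0.5535 0.1294]
tree base near dark,back [ 0.5599 -0.2396] [ 0.5776 -0.2289]
tree top scene nd nb fd fb [ 0.5575 -0.2398] [ 0.5791 -0.2267] [ 0.4951 -0.1497] [ 0.5169 -0.1366]
tree top top: Lback Ldark Rdark Rback [ 0.5134 -0.1348] [ 0.5001 -0.1439] [ 0.5589 -0.2397] [ 0.5754 -0.2276]
top [ 0.6974 -0.0077]
top [ 0.3882 -0.001 ]
top [ 0.5922 -0.4931]
scene [ 0.7021 -0.0055]
scene [ 0.3947 -0.0032]
top [ 0.7956 -0.0673]
[0.7305 0.3858]
[ 0.7446 -0.3981]
[ 0.3573 -0.3993]
[0.3453 0.375 ]
(272.10000228881836, 201.30000114440918) ((28.174455642700195, 9.391485214233398), 26.56505012512207)
(366.769229888916, 215.15384483337402) ((7.765801429748535, 32.72731018066406), 56.3099365234375)
```

Both moulds measure consistently: flower width 97 mm, tree width 111 mm.
- **Flower:** dark face centre (.592,.165), push direction (-.886,.463).
- **Tree:** dark face centre (.528,-.193), push direction (.835,.55).

I'll start with the tree. I'm moving to 60 mm in front of its dark face, staying high, with the fingers shut.

Emit:
move_arm:
  commands:
    - [[-0.194, 0.127, 0, 0, 0, 0], [-0.194, 0.127, 0, 0, 0, 0], [-0.194, 0.127, 0, 0, 0, 0], [-0.194, 0.127, 0, 0, 0, 0], [-0.194, 0.127, 0, 0, 0, 0], [-0.194, 0.127, 0, 0, 0, 0], [-0.194, 0.127, 0, 0, 0, 0], [-0.194, 0.127, 0, 0, 0, 0], [-0.194, 0.127, 0, 0, 0, 0], [0, 0, 0, 0, 0, -0.028], [0, 0, 0, 0, 0, 0]]
  grip: 1

```text
time_s: 1.52
ee_pos: [0.4774, -0.2258, 0.248]
eef_rot: [-0.0, -0.286, 0.958, 0.0]
force: [-0.1, -0.1, 0.3]
finger_gap: -0.0002
grip_force: 0.0
```

```bash
cat >> h.py <<'E'
from scipy.spatial.transform import Rotation as Ro
def go(target):
    s=get_state();q=s["eef_rot"];R=Ro.from_quat([q[1],q[2],q[3],q[0]]).as_matrix()
    print("t",s["time_s"],"p",s["ee_pos"].round(4),"gap",s["finger_gap"],"F",s["force"].round(1),"q6",s["q"].round(2));print("tool axes x,y",R[:,0].round(3),R[:,1].round(3),R[:,2].round(3))
    print("shift units",(R.T@(np.array(target)-s["ee_pos"])/.2).round(3))
E
python3 - <<'E'
from h import *
print(bot.tip_extent)
go([.478,-.226,.119])
im=viewer.snapshot("wrist");cv2.imwrite("pics/w1.png",im[:,:,::-1])
E
```

```text
0.017
t 1.525 p [ 0.4774 -0.2258  0.248 ] gap -0.00023590178801509502 F [-0.1 -0.1  0.3] q6 [-0.13  0.22 -0.23 -0.   -1.12 -0.86]
tool axes x,y [-0.836 -0.549  0.   ] [-0.549  0.836  0.001] [-0.001  0.    -1.   ]
shift units [-0.002 -0.003  0.645]
```

View pics/w1.png

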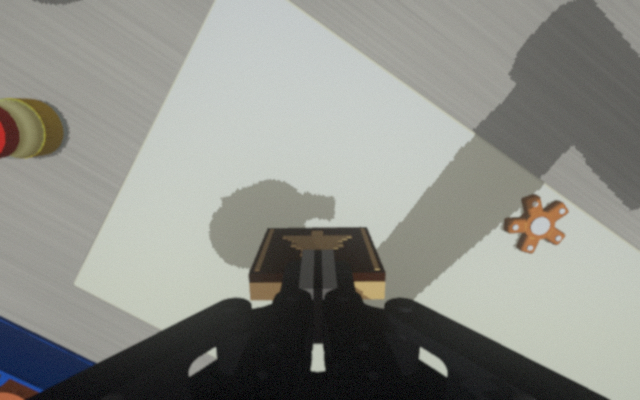

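The fingertips are square to the tree's dark face and centred on it (mould centre at column ≈317, tips at ≈318). I'll lower and approach.

Emit:
move_arm:
  commands:
    - [[0, 0, 0.16, 0, 0, 0], [0, 0, 0.16, 0, 0, 0], [0, 0, 0.16, 0, 0, 0], [0, 0, 0.16, 0, 0, 0], [-0.1, 0, 0, 0, 0, 0], [-0.05, 0, 0, 0, 0, 0], [-0.03, 0, 0, 0, 0, 0], [-0.03, 0, 0, 0, 0, 0], [-0.03, 0, 0, 0, 0, 0], [-0.03, 0, 0, 0, 0, 0]]

```text
time_s: 2.82
ee_pos: [0.5227, -0.1965, 0.1206]
eef_rot: [0.0, -0.287, 0.958, -0.0]
force: [0.2, 0.4, 0.2]
finger_gap: 0.0003
grip_force: 0.1
```

Emit:
move_arm:
  commands:
    - [[-0.03, 0, 0, 0, 0, 0], [-0.03, 0, 0, 0, 0, 0], [-0.03, 0, 0, 0, 0, 0], [0, 0, 0, 0, 0, 0]]

```text
time_s: 3.32
ee_pos: [0.5379, -0.1865, 0.1202]
eef_rot: [-0.0, -0.287, 0.958, 0.0]
force: [0.1, 0.5, -1.1]
finger_gap: 0.0001
grip_force: 0.0
```

```bash
python3 - <<'E'
from h import *
go([.478,-.226,.25])
a=viewer.snapshot("scene");im=viewer.snapshot("wrist");cv2.imwrite("pics/w2.png",np.vstack([cv2.resize(a[130:330,160:480],(480,300)),cv2.resize(im,(480,300))])[:,:,::-1])
E
```

```text
t 3.325 p [ 0.5379 -0.1865  0.1202] gap 0.00012987563445606432 F [ 0.1  0.5 -1.1] q6 [-0.05  0.42 -0.3  -0.   -0.86 -0.94]
tool axes x,y [-0.835 -0.55  -0.   ] [-0.55   0.835  0.   ] [-0.  0. -1.]
shift units [ 0.359 -0.    -0.649]
```

View pics/w2.png

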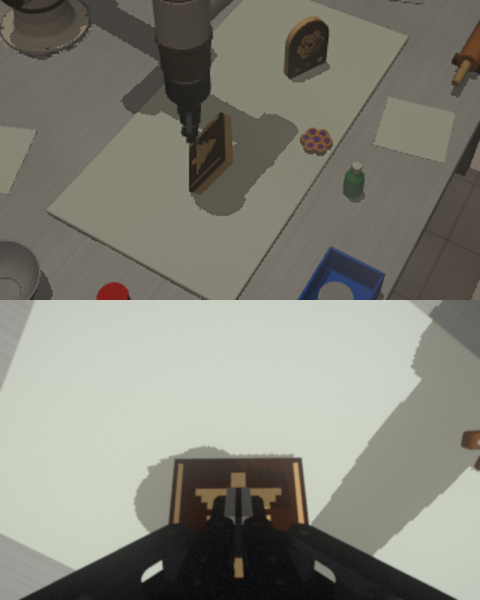

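The tree mould is leaning, with its dark face showing in front of the tips (wrist view ≈(238,490)). I'll keep pushing slowly.

Emit:
move_arm:
  commands:
    - [[-0.03, 0, 0, 0, 0, 0], [-0.03, 0, 0, 0, 0, 0], [-0.03, 0, 0, 0, 0, 0], [-0.03, 0, 0, 0, 0, 0], [0, 0, 0, 0, 0, 0], [0, 0, 0, 0, 0, 0], [0, 0, -0.25, 0, 0, 0], [0, 0, -0.25, 0, 0, 0], [0, 0, -0.15, 0, 0, 0], [0, 0, 0, 0, 0, 0]]

```text
time_s: 4.68
ee_pos: [0.5586, -0.1739, 0.2536]
eef_rot: [0.003, -0.287, 0.958, -0.001]
force: [0.4, -0.7, -0.7]
finger_gap: -0.0
grip_force: 0.0
```

```bash
python3 - <<'E'
from h import *
n=np.array([.886,-.463]); f=np.array([.5925,.165])+.065*n; print(f)
go([*f,.25])
s=get_state();q=s["eef_rot"];R=Ro.from_quat([q[1],q[2],q[3],q[0]]).as_matrix();d=R.T@[-n[0],-n[1],0];print("push angle in tool",np.degrees(np.arctan2(d[1],d[0])))
a=viewer.snapshot("scene");im=viewer.snapshot("top");cv2.imwrite("pics/w3.png",np.vstack([cv2.resize(a[130:330,160:480],(480,300)),cv2.resize(im[120:320,160:480],(480,300))])[:,:,::-1])
E
```

```text
[0.65009  0.134905]
t 4.675 p [ 0.5586 -0.1739  0.2536] gap -3.6923043623722526e-05 F [ 0.4 -0.7 -0.7] q6 [-0.02  0.31 -0.09  0.   -1.16 -0.96]
tool axes x,y [-0.836 -0.549 -0.005] [-0.549  0.836 -0.004] [ 0.006 -0.001 -1.   ]
shift units [-1.23   1.039  0.02 ]
push angle in tool 60.920690301311296
```

View pics/w3.png

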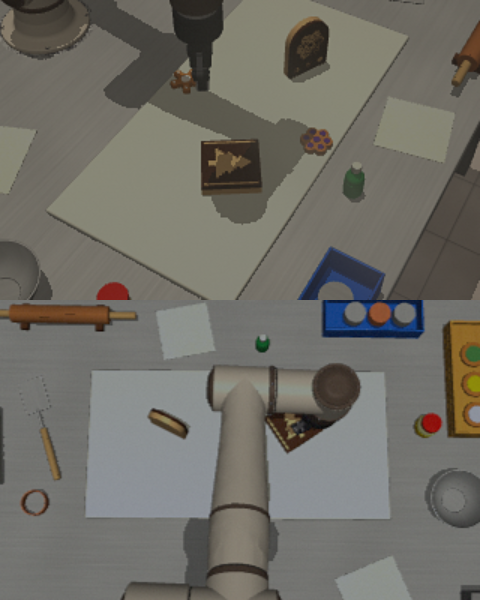

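The tree lies flat with its dark side up, at scene crop (231,165), and nothing else moved. Next is the flower: go to 65 mm in front of its dark face, then turn +61° so tool +x is the push direction.

Emit:
move_arm:
  commands:
    - [[-0.176, 0.148, 0.003, 0, 0, 0], [-0.176, 0.148, 0.003, 0, 0, 0], [-0.176, 0.148, 0.003, 0, 0, 0], [-0.176, 0.148, 0.003, 0, 0, 0], [-0.176, 0.148, 0.003, 0, 0, 0], [-0.176, 0.148, 0.003, 0, 0, 0], [-0.176, 0.148, 0.003, 0, 0, 0], [0, 0, 0, 0, 0, 0]]

```text
time_s: 5.78
ee_pos: [0.6492, 0.1376, 0.243]
eef_rot: [-0.002, -0.288, 0.957, -0.0]
force: [-0.3, -1.1, -0.6]
finger_gap: -0.0001
grip_force: 0.0
```

Emit:
move_arm:
  commands:
    - [[0, 0, 0, 0, 0, 0.0282], [0, 0, 0, 0, 0, 0.0282], [0, 0, 0, 0, 0, 0.0282], [0, 0, 0, 0, 0, 0.0282], [0, 0, 0, 0, 0, 0.0282], [0, 0, 0, 0, 0, 0.0282], [0, 0, 0, 0, 0, 0], [0, 0, 0, 0, 0, 0]]

```text
time_s: 6.78
ee_pos: [0.6492, 0.1343, 0.2454]
eef_rot: [-0.001, 0.237, 0.971, -0.0]
force: [-0.6, 0.5, -1.2]
finger_gap: 0.0002
grip_force: 0.0
```

```bash
python3 - <<'E'
from h import *
go([.6501,.1349,.137])
im=viewer.snapshot("wrist");a=viewer.snapshot("scene");cv2.imwrite("pics/w4.png",np.vstack([cv2.resize(a[100:300,200:520],(480,300)),cv2.resize(im,(480,300))])[:,:,::-1])
E
```

```text
t 6.775 p [0.6492 0.1343 0.2454] gap 0.0001631280794201428 F [-0.6  0.5 -1.2] q6 [ 0.45  0.45  0.11 -0.   -1.23 -2.5 ]
tool axes x,y [-0.887  0.461  0.001] [ 0.461  0.887 -0.001] [-0.001 -0.    -1.   ]
shift units [-0.003  0.005  0.542]
```

View pics/w4.png

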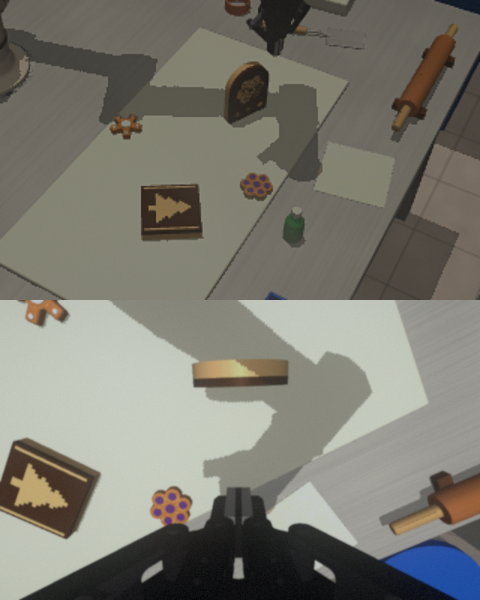

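The tips are square to the flower (mould centre column ≈240, tips ≈238), with the dark side facing them. I'll lower and push.

Emit:
move_arm:
  commands:
    - [[0, 0, 0.135, 0, 0, 0], [0, 0, 0.135, 0, 0, 0], [0, 0, 0.135, 0, 0, 0], [0, 0, 0.135, 0, 0, 0], [0.1, 0, 0, 0, 0, 0], [0.07, 0, 0, 0, 0, 0], [0.03, 0, 0, 0, 0, 0], [0.03, 0, 0, 0, 0, 0], [0.03, 0, 0, 0, 0, 0], [0.03, 0, 0, 0, 0, 0]]

```text
time_s: 8.12
ee_pos: [0.5981, 0.1619, 0.1383]
eef_rot: [0.0, 0.238, 0.971, 0.0]
force: [0.0, 0.1, 1.0]
finger_gap: 0.0001
grip_force: 0.1
```

Emit:
move_arm:
  commands:
    - [[0.03, 0, 0, 0, 0, 0], [0.03, 0, 0, 0, 0, 0], [0.03, 0, 0, 0, 0, 0], [0.03, 0, 0, 0, 0, 0], [0.03, 0, 0, 0, 0, 0], [0.03, 0, 0, 0, 0, 0], [0, 0, 0, 0, 0, 0], [0, 0, 0, 0, 0, 0], [0, 0, 0, 0, 0, 0]]

```text
time_s: 9.25
ee_pos: [0.5664, 0.1784, 0.1381]
eef_rot: [0.0, 0.238, 0.971, 0.0]
force: [0.1, 0.7, -0.5]
finger_gap: 0.0002
grip_force: 0.0
```

```bash
python3 - <<'E'
from h import *
go([.6501,.1349,.25])
im=viewer.snapshot("wrist");a=viewer.snapshot("scene");cv2.imwrite("pics/w5.png",np.vstack([cv2.resize(a[100:300,200:520],(480,300)),cv2.resize(im,(480,300))])[:,:,::-1])
E
```

```text
t 9.25 p [0.5664 0.1784 0.1381] gap 0.0001766360665286398 F [ 0.1  0.7 -0.5] q6 [ 0.58  0.43 -0.22  0.   -0.92 -2.63]
tool axes x,y [-0.886  0.463 -0.   ] [0.463 0.886 0.   ] [ 0.  0. -1.]
shift units [-0.472  0.001 -0.559]
```

View pics/w5.png

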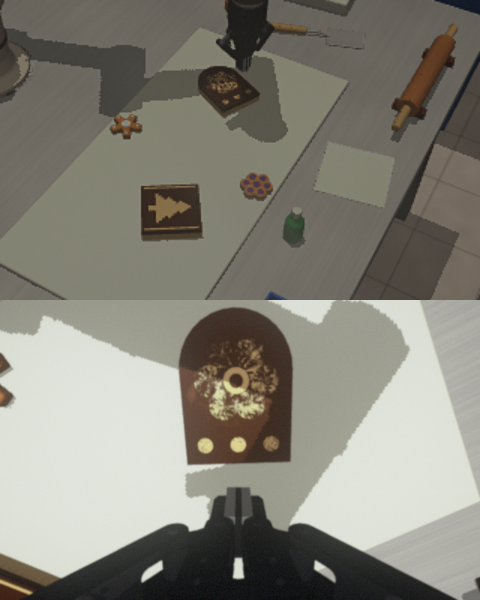

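Both moulds lie flat with their dark sides up, and the cookies have not moved. I'll lift clear and hand in.

Emit:
move_arm:
  commands:
    - [[0, 0, -0.2, 0, 0, 0], [0, 0, -0.2, 0, 0, 0], [0, 0, -0.1, 0, 0, 0], [0, 0, 0, 0, 0, 0], [0, 0, 0, 0, 0, 0]]

```text
time_s: 9.98
ee_pos: [0.5656, 0.1781, 0.2367]
eef_rot: [-0.001, 0.239, 0.971, -0.001]
force: [0.1, -0.1, 0.6]
finger_gap: 0.0002
grip_force: 0.0
```

```bash
python3 -c "
from station import *
print(job.hand_in())"
```

```text
the job is handed in; nothing more can be done
None
```

Both moulds were pushed over where they stood and lie flat on the board with their dark carved sides up; the cookies stayed put, and the job was handed in at about 10 s.

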